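# Lever open a sticking terminal-box cover

## Task

The hinged aluminium cover of the grey terminal box sticks: use the flat pry blade from the rubber mat to lever it up at the slot over the small ledge in the box's front, keeping the gripper itself off the cover until it stands clearly ajar. Then swing the cover fully back to its stop, and lay the blade flat back along the middle of its mat, same side up, leaving the ring, spanner and gauge on the bench where they are.

Things in the scene. Friction and masses are not known exactly. Their poses are not given: they have to be found in the camera images.
- blade: flat pry blade, 170 mm: wooden handle with three rivets (x -82 to -2, y +-11, z 0 to 26 mm), steel collar, flat steel blade 16 mm wide, 2.5 mm thick (x 2 to 88, z 11.75 to 14.25 mm). 80 g. Lies along the mat. Origin: under the collar, level with the handle's underside; +x from handle to tip, z up
- blade_tip (a point): middle of the blade's tip edge (x 88, z 13 mm in the blade's frame)
- blade_grip (a point): point inside the handle at the best place to grip, 118 mm behind the tip (x -30, z 13 mm in the blade's frame); grip across the 22 mm width
- mat: flat black rubber mat, 200 x 90 x 3 mm, fixed; origin at the centre of its underside, x along its length, z up. The blade starts along it
- box: grey terminal box, fixed, 120 x 110 mm, 73 mm high with cover shut; origin: centre of underside, z up, front at -x (x -60 mm), hinge along the back. Its walls reach z 68 mm. In the front, under the cover's edge, is one pry slot (see gap), z 62 to 68 mm; inside it a black block stops a blade 28 mm past the cover's edge. Lugs and glands at the sides reach y +-73 mm
- gap (a point): x -60, y 0, z 62 mm in the box's frame, below the shut cover's front edge, at the back of a level ledge (56 mm wide, 6 mm thick, top at z 62 mm) that stands out 18 mm towards -x. A steel strip closes the front between ledge and cover except for one slot, 26 mm wide, 6 mm high. The slot's middle lies up to 12 mm left or right of this point: not reported, find it by feel or eye
- cover (a joint): angle of the cover about its hinge along the back top edge of the box: 0 shut, grows as the cover's front edge goes up and back, stop at 1.75 rad. The hinge is stiff (about 0.4 N m of friction, 3 to 5 N at the front edge) and the cover stays where it is left
- cover_edge (a point): middle of the cover's front edge, at mid-thickness; the cover is an aluminium plate 120 x 112 x 5 mm, its front edge 123.5 mm from the hinge axis, its underside at z 68 mm when shut
- cover_hinge (a point): middle of the hinge axis on the box (x 63.5, y 0, z 70.5 mm in the box's frame); the axis is parallel to the box's y
- ring_gear: bearing ring, 54 mm across, 12 mm high, lying loose on the bench (bystander)
- spanner: combination spanner 148 x 27 x 9 mm, lying loose on the bench (bystander)
- gauge: plug gauge 108 x 16 x 16 mm, lying loose on the bench (bystander)

How it is judged:
On the way, in this order (a step that is already met when the one before it is completed fails the run):
1. the cover is levered ajar (beyond 0.12 rad) with the blade bearing on it (value of joint cover above 0.12 rad and contact force between blade and cover above 0.5 N), for 0.05 s.
2. the cover is swung back beyond 1.6 rad (value of joint cover above 1.6 rad), for 0.2 s.
At the end, for the whole second after the job is handed in: The cover stands beyond 1.6 rad (its stop is at 1.75 rad), and the blade lies at rest, flat on the mat with the same side up as at the start (tilt under 0.15 rad, origin less than 10 mm above the bench), its collar within 50 mm of the mat's centre and its length within 0.5 rad of the mat's (value of joint cover above 1.6 rad and horizontal distance between blade and mat below 0.05 m and height (world z) of blade between 0 and 0.01 m and angle between blade's own z axis and vertical below 0.15 rad and angle between the x axis of blade and the x axis of mat, either way round below 0.5 rad and linear speed of blade below 0.02 m/s); the robot touches nothing.
It fails at once if the gripper or arm touches the cover before it stands 0.12 rad ajar (value of joint cover below 0.12 rad and contact force between any of the fingers, the arm and cover above 1 N).
It fails at once if a bystander on the bench is shifted by more than 25 mm (distance of any of ring_gear, spanner, gauge from where it was at the start of the episode above 0.025 m).
It also fails if it takes over 61 s, if anything falls off the work surface, if the arm or the gripper's body presses on something with over 40 N, if the wrist force passes 120 N, or if a joint passes its speed limit or range.

## Robot

A 7-joint arm with a two-finger parallel gripper is mounted at the origin on a cart in front of the work surface, level with it; the furniture and walls round the work are solid. World frame = base frame: x ahead of the robot, y to its left, z up, the work surface at z = 0. Lengths are in m, angles in rad, forces in N, time in s.
With the tool pointing down it reaches from about 0.4 to 0.875 m from the base axis. Payload 19.3 kg.
Tool frame: the origin (TCP) lies on the centre line of the jaws, within the pads' length; the fingertips stand 14 mm ahead of it and the grasp point (between the pads) lies 5 mm behind it; z points along the fingers, y is the line along which they close (so a half turn about z gives the same grasp; the last joint's range is limited). The gripper opens to 85 mm and grips with 20 to 120 N. Pads are 22 mm wide; open, the fingers measure 114 mm over their backs; the gripper's body (76 mm by 85 mm) begins 54 mm behind the grasp point. The pads swing forward as they close: fully open they stand 13 mm farther back than shut.
Start: joints at [-1.275, 0.521, -0.036, 1.599, 0.021, 1.021, -0.113], TCP at [0.224, 0.584, 0.245] pointing down, gripper open.
Joint ranges: [-2.91, 2.91], [-0.3, 2.13], [-1.5, 1.42], [0.17, 2.43], [-1.26, 4.41], [0.16, 1.93], [-2.52, 2.52]. Speed limits (rad/s): [1.89, 1.89, 2.39, 2.39, 3.01, 3.01, 3.01].

## Interface

Orientations are given as [roll, pitch, yaw] about the fixed x, y, z axes, in that order (R = Rz(yaw) Ry(pitch) Rx(roll)).
In Python, from workcell import bot, grab_frame, regions_of gives the robot as it stands. The module is installed in compiled form; this text tells all that it offers.
- The arm moves only by the tool play_rows, never from a script. Its argument "plan" is a list of rows, each a list of 3 entries, a list of its own where there are three numbers: the shift along the tool's x, y, z in units of 2.5 cm (1.0 is 2.5 cm), then the turn, a rotation vector about the tool's x, y, z in units of 0.15 rad (1.0 is 0.15 rad), then the closure, from -1 (fully open) to 1 (shut). In form: [[[tx, ty, tz], [rx, ry, rz], jaw], ...]. A call has 1 to 20 rows; each row shifts and turns the commanded pose from where the row before left it, along the tool's axes as they then stand; what a row does not reach is not made up. A row lasts 1/8 s, in which the tool goes at most 62.5 mm and 10.7 degrees, less where a joint would pass 70% of its speed; a pose out of reach is approached as far as the arm can. A call with a number of a shift or a turn outside -1 to 1 is refused whole. A call with a gripper value outside its range is refused whole. The fingers move at their own pace and stop on an object; "newtons" is the grip in N (left out, the last holds). Time passes only in rows, so rows that do not move let the fingers close. It gives the time, the measured TCP pose, the force, the opening and the grip force at its end, in the units of the state.
- bot.observe(): the state, without advancing time (a new reading comes with each control period).
- grab_frame(name): name is "side" or "top"; returns a dict with "pixels" (420x560x3 uint8, red, green, blue), "depth" (420x560 float32, m along the optical axis (not along the pixel's ray), 0 where there is no reading), "camera_matrix" (3x3 intrinsics, pixels), "distortion" ([k1, k2, p1, p2, k3] as OpenCV has them; the pictures are not rectified), "R" (3x3) and "t" (3): a world point X has camera coordinates R X + t. Camera axes: x right, y down, z forward; pixel columns grow to the right and rows downward; lengths in m; the calibration is good to about 2 mm. A picture is of the moment at which its call begins.
- bot.job_done(): hands the job in; it is judged then, once.
Trained networks look in the newest picture that a camera, given by its name, has taken for a name from the list of things; names that differ only in an ending like _2 or _b are one class to them, and where a whole thing is asked for, a point or a joint stands for the part that bears it (a point fixed in the world has none). Each returns a list of dicts, best first, with "p" (0 to 1); they miss things now and then, are a little off and sometimes report something else, mostly with a low value. They report only what shows in the picture. A call takes as long as a camera call.
- regions_of(thing, camera): "mask" (420x560 bool, what is visible of it) and "box" ([left, top, right, bottom] in pixels, round what is visible of it).
The state is a dict: "clock": time; "qpos": joint angles; "qd": joint speeds; "joint_efforts": joint torques, N m; "position": TCP position; "tool_rot": TCP orientation; "force": force on the tool from outside, world axes, zero at the start; "moment": the same for the moment, N m; "grip_width": finger opening in m; "finger_force": force on a finger pad.
Only numpy, scipy, OpenCV 4.12 (cv2) and the standard library are available. Lean on these libraries where they do the work, as an engineer would, in place of code of your own. Each camera call takes 0.05 s, during which the arm holds its last target. There are 200 camera calls.

## Working session

There is one attempt and no reset: what is moved stays moved. The work goes in short steps, Python scripts to look and compute and a tool call to move; the robot and the scene stay as the last step left them, time stands still between calls to the robot, and variables do not carry over. Pictures are saved under pics/ and viewed, at most 10 in all, crops included, and the job is handed in when it is done.

Besides the shell and the picture viewer there is one more tool, called after ">>>" by a JSON object that holds its "fn" and its "kwargs", one argument or row to a line. play_rows: Moves the arm, as the interface text tells. Its arguments: {"type":"object","properties":{"plan":{"type":"array"},"newtons":{"type":"number"}},"required":["plan"]}

```bash
mkdir -p pics
cat > h.py <<'E'
import numpy as np, cv2
from workcell import bot, grab_frame, regions_of
def save(f,n,crop=None,s=1):
    im=cv2.cvtColor(f["pixels"],cv2.COLOR_RGB2BGR)
    if crop: l,t,r,b=crop; im=im[t:b,l:r]
    cv2.imwrite("pics/"+n,cv2.resize(im,None,fx=s,fy=s,interpolation=cv2.INTER_CUBIC))
def cloud(f):
    h,w=f["depth"].shape
    uv=np.stack(np.meshgrid(np.arange(w),np.arange(h)),-1).reshape(-1,1,2).astype(np.float64)
    n=cv2.undistortPoints(uv,f["camera_matrix"],np.array(f["distortion"])).reshape(h,w,2)
    d=f["depth"]; P=np.dstack([n[...,0]*d,n[...,1]*d,d]).astype(float)
    X=(P-np.array(f["t"]))@np.array(f["R"]); X[d==0]=np.nan
    return X
def project(f,X):
    p,_=cv2.projectPoints(np.atleast_2d(X).astype(float),cv2.Rodrigues(np.array(f["R"]))[0],np.array(f["t"],float),f["camera_matrix"],np.array(f["distortion"]))
    return p.reshape(-1,2)
E
python3 - <<'E'
from h import *
for c in ["top","side"]:
    f=grab_frame(c); save(f,c+"0.png",s=1.4)
    X=cloud(f); print(c,"cam at",-np.array(f["R"]).T@f["t"])
    for n in ["blade","mat","box","cover","ring_gear","spanner","gauge"]:
        for r in regions_of(n,c)[:2]:
            P=X[r["mask"]]; P=P[~np.isnan(P[:,0])]
            if len(P): print(n,round(r["p"],2),r["box"],np.median(P,0).round(3),np.percentile(P,2,axis=0).round(3),np.percentile(P,98,axis=0).round(3), cv2.minAreaRect((P[:,:2]*1000).astype(np.float32)))
print(bot.observe())
E
```

```text
top cam at [0.40806591 0.01825644 1.20467033]
blade 0.66 [373.6, 245.1, 445.4, 275.1] [ 0.434 -0.279  0.025] [ 0.408 -0.335  0.012] [ 0.468 -0.189  0.032] ((439.50079345703125, -260.9932861328125), (164.80528259277344, 22.73828125), 70.836181640625)
mat 0.56 [353.7, 231.5, 453.9, 291.7] [ 0.426 -0.25   0.003] [ 0.373 -0.354 -0.002] [ 0.487 -0.159  0.008] ((430.3551330566406, -256.9460754394531), (205.30535888671875, 91.83648681640625), 75.3364486694336)
box 0.72 [201.7, 128.1, 272.8, 204.3] [0.645 0.107 0.073] [0.579 0.043 0.001] [0.714 0.174 0.078] ((655.492919921875, 110.69255065917969), (152.6731719970703, 164.97061157226562), 79.89958190917969)
cover 0.73 [204.2, 132.9, 265.8, 192.6] [0.651 0.106 0.073] [0.591 0.052 0.068] [0.713 0.163 0.078] ((661.6261596679688, 111.74543762207031), (124.63201141357422, 140.77944946289062), 80.02371215820312)
ring_gear 0.79 [156.2, 276.6, 181.4, 301.2] [0.389 0.257 0.012] [ 0.363  0.231 -0.001] [0.414 0.282 0.016] ((389.8661804199219, 257.0792541503906), (53.455875396728516, 54.3077507019043), 89.85358428955078)
spanner 0.83 [189.7, 250.8, 254.0
[... 1875 characters left out ...]
 array([-1.27516102,  0.52138792, -0.03627648,  1.5995076 ,  0.02122268,
        1.02114607, -0.11280356]), 'qd': array([ 3.91063936e-04,  7.91364511e-05,  1.18697906e-03,  1.16922437e-03,
       -1.30869735e-03, -1.57410194e-04,  1.47436605e-03]), 'joint_efforts': array([ 1.54909401e-03, -9.26762581e+01,  1.97795749e+00, -3.70219374e+01,
        1.78956898e-02,  2.04718992e-03,  2.62631789e-05]), 'position': array([0.22361527, 0.58360162, 0.24529586]), 'tool_rot': array([-3.14153170e+00,  3.69886113e-05,  2.77570246e+00]), 'force': array([-0.02646699,  0.02302073,  0.0073751 ]), 'moment': array([ 0.02643958, -0.01976464,  0.0167032 ]), 'finger_force': 0.0, 'grip_width': 0.08570350938527434}
```

View pics/top0.png

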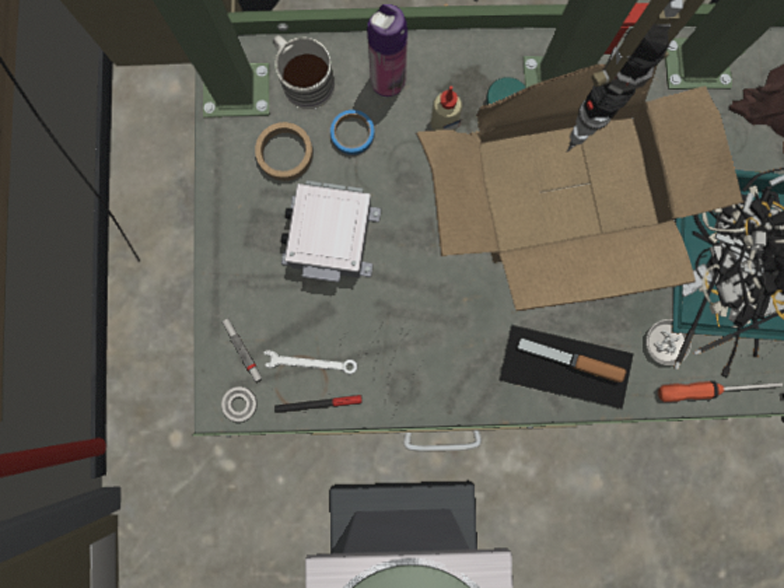

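View pics/side0.png

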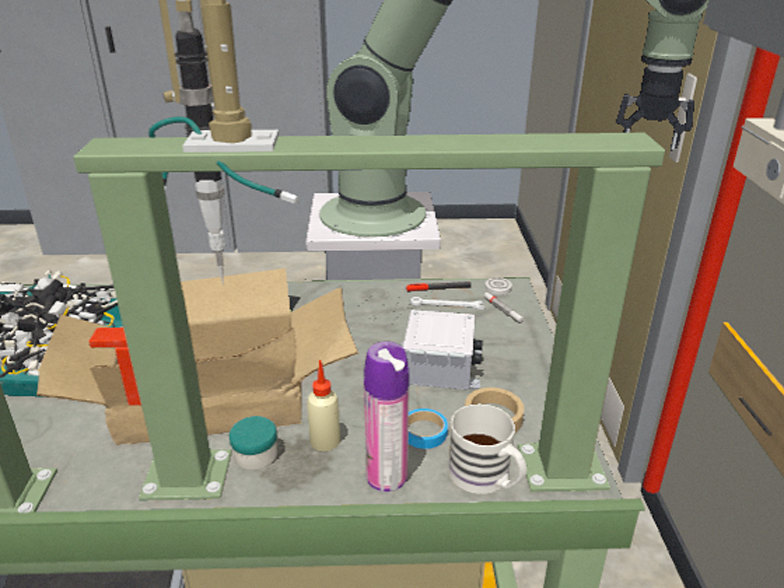

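```bash
cat >> h.py <<'E'
def rays(f,uv,z):
    n=cv2.undistortPoints(np.array(uv,float).reshape(-1,1,2),f["camera_matrix"],np.array(f["distortion"])).reshape(-1,2)
    R=np.array(f["R"]);c=-R.T@f["t"]; d=np.c_[n,np.ones(len(n))]@R
    return c+d*((z-c[2])/d[:,2])[:,None]
E
python3 - <<'E'
from h import *
f=grab_frame("top"); X=cloud(f)
np.savez("top.npz",pixels=f["pixels"],depth=f["depth"])
def rect(m,z,n):
    v,u=np.nonzero(m); P=rays(f,np.c_[u,v],z)[:,:2]*1000
    print(n,len(u),cv2.minAreaRect(P.astype(np.float32)),P.mean(0).round(1))
g=cv2.cvtColor(f["pixels"],cv2.COLOR_RGB2GRAY); hsv=cv2.cvtColor(f["pixels"],cv2.COLOR_RGB2HSV)
b=regions_of("cover","top")[0]; rect(b["mask"],.073,"covermask")
m=np.zeros(g.shape,bool); m[125:206,195:280]=True
cm=m&(g>165)&(abs(X[...,2]-.073)<.006); cm=cv2.morphologyEx(cm.astype(np.uint8),cv2.MORPH_OPEN,np.ones((3,3)))>0; rect(cm,.073,"cover bright")
led=m&(X[...,2]>.05)&(X[...,2]<.067); v,u=np.nonzero(led); P=X[led]; print("mid-z pts",len(u))
w=np.zeros(g.shape,bool); w[225:298,345:460]=True
dark=w&(g<35); rect(cv2.morphologyEx(dark.astype(np.uint8),cv2.MORPH_OPEN,np.ones((3,3)))>0,.003,"mat dark")
bl=w&(g>110)&(hsv[...,1]<60)&(X[...,2]>.009)&(X[...,2]<.025); rect(bl,.0165,"steel")
wd=w&(hsv[...,1]>90)&(hsv[...,0]<20)&(g>50); rect(wd,.028,"wood")
# PCA of wood
for m_,z in((wd,.028),(bl,.0165)):
    v,u=np.nonzero(m_);P=rays(f,np.c_[u,v],z)[:,:2];c=P.mean(0);e=np.linalg.svd(P-c,full_matrices=False)[2][0];print(c,e,np.arctan2(e[1],e[0]))
print("cardboard max z",[np.nanmax(X[150:225,300:360,2]),np.nanmax(X[225:300,300:460,2])])
a=f["pixels"][125:210,190:285]; c=f["pixels"][225:295,345:460]
H=cv2.resize(a,None,fx=6,fy=6,interpolation=cv2.INTER_CUBIC); cv2.imwrite("pics/boxcrop.png",H[:,:,::-1])
E
```

```text
covermask 2972 ((653.8942260742188, 106.84286499023438), (112.44200897216797, 127.45636749267578), 80.0484390258789) [651.6 107.1]
cover bright 2825 ((650.3672485351562, 107.64547729492188), (111.0714111328125, 118.43511199951172), 80.041259765625) [650.1 107.7]
mid-z pts 288
mat dark 128 ((414.4007263183594, -295.22442626953125), (85.34501647949219, 8.680926322937012), 68.61746978759766) [ 414.4 -295.4]
steel 278 ((455.7209777832031, -221.5301513671875), (83.8643798828125, 15.782851219177246), 70.4195785522461) [ 455.7 -221.4]
wood 369 ((425.05584716796875, -304.23980712890625), (78.18787384033203, 23.709178924560547), 71.47456359863281) [ 425.7 -304.4]
[ 0.4256546  -0.30441743] [-0.33087292 -0.94367532] -1.9080247688434022
[ 0.45570771 -0.2214327 ] [0.33254299 0.9430881 ] 1.231797578399502
cardboard max z [np.float64(0.13541588036030136), np.float64(0.034373610685852915)]
```

View pics/boxcrop.png

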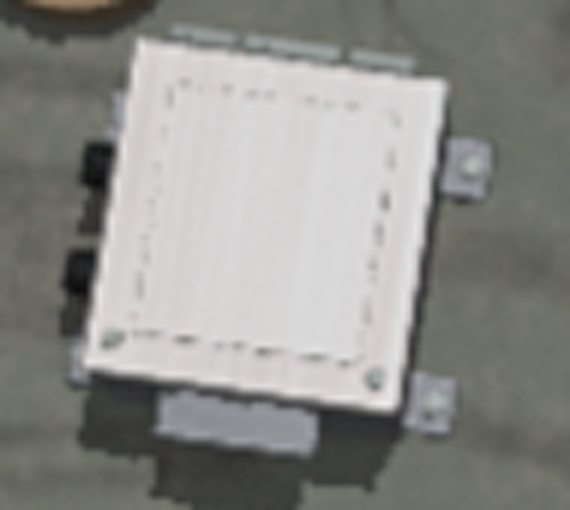

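```bash
cat >> h.py <<'E'
from scipy.spatial.transform import Rotation as Ro
def pose(): 
    s=bot.observe(); return np.array(s["position"]),Ro.from_euler("xyz",s["tool_rot"])
def plan(wps,jaw,p=None,R=None,step=.03,rot=.12):
    """wps: list of (xyz, rpy or Rotation). prints rows in tool axes/units"""
    if p is None: p,R=pose()
    out=[]
    for P,Q in wps:
        P=np.array(P,float); Q=Q if isinstance(Q,Ro) else Ro.from_euler("xyz",Q)
        dr=(R.inv()*Q).as_rotvec(); n=max(1,int(np.ceil(max(np.linalg.norm(P-p)/step,np.linalg.norm(dr)/rot))))
        p0,R0=p,R
        for i in range(1,n+1):
            t=R.inv().apply(p0+(P-p0)*i/n-p)/.025; w=(R.inv()*R0*Ro.from_rotvec(dr*i/n)).as_rotvec()/.15
            t=np.round(t,2)+0.; w=np.round(w,2)+0.
            out.append([t.tolist(),w.tolist(),jaw]); p=p+R.apply(t*.025); R=R*Ro.from_rotvec(w*.15)
    import json
    for i in range(0,len(out),20): print(json.dumps(out[i:i+20]).replace(" ","").replace(".0,",",").replace(".0]","]"))
    print(len(out),p.round(4)); return p,R
E
python3 - <<'E'
from h import *
pi=np.pi
plan([((.5,.3,.25),(pi,0,2.2)),((.52,-.05,.25),(pi,0,1.6)),((.43,-.2925,.10),(pi,0,1.233))],-1,step=.035,rot=.13)
E
```

```text
[[[-1.2,-0.55,-0.02],[0,0,0.32],-1],[[-1.22,-0.5,-0.01],[0,0,0.32],-1],[[-1.25,-0.43,-0.02],[0,0,0.32],-1],[[-1.26,-0.38,-0.01],[0,0,0.32],-1],[[-1.29,-0.31,-0.02],[0,0,0.32],-1],[[-1.29,-0.26,-0.01],[0,0,0.32],-1],[[-1.31,-0.19,-0.02],[0,0,0.32],-1],[[-1.31,-0.12,-0.02],[0,0,0.32],-1],[[-1.32,-0.07,-0.01],[0,0,0.32],-1],[[-1.32,0,-0.02],[0,0,0.32],-1],[[-1.32,0.06,-0.01],[0,0,0.32],-1],[[-1.32,0.13,-0.02],[0,0,0.32],-1],[[-1.07,-0.69,0],[0,0,0.36],-1],[[-1.11,-0.63,0],[0,0,0.37],-1],[[-1.14,-0.57,0],[0,0,0.36],-1],[[-1.17,-0.51,0],[0,0,0.36],-1],[[-1.19,-0.44,0],[0,0,0.37],-1],[[-1.22,-0.37,0],[0,0,0.36],-1],[[-1.24,-0.31,0],[0,0,0.36],-1],[[-1.25,-0.25,0],[0,0,0.37],-1]]
[[[-1.26,-0.17,0],[0,0,0.36],-1],[[-1.27,-0.1,0],[0,0,0.37],-1],[[-1.28,-0.03,0],[0,0,0.36],-1],[[-1.07,-0.43,0.67],[0,0,0.27],-1],[[-1.08,-0.39,0.66],[0,0,0.27],-1],[[-1.09,-0.34,0.67],[0,0,0.28],-1],[[-1.11,-0.3,0.67],[0,0,0.27],-1],[[-1.13,-0.25,0.66],[0,0,0.27],-1],[[-1.13,-0.21,0.67],[0,0,0.27],-1],[[-1.13,-0.16,0.67],[0,0,0.27],-1],[[-1.15,-0.12,0.66],[0,0,0.27],-1],[[-1.15,-0.06,0.67],[0,0,0.28],-1]]
32 [ 0.4301 -0.2926  0.1   ]
```

>>> {"fn": "play_rows", "kwargs": {
  "plan": [
    [[-1,0,0],[0,0,0.4],-1],
    [[-1,0,0],[0,0,0.4],-1],
    [[-1,0,0],[0,0,0.4],-1],
    [[-1,0,0],[0,0,0.4],-1],
    [[-1,0,0],[0,0,0.4],-1],
    [[-1,0,0],[0,0,0.4],-1],
    [[-1,0,0],[0,0,0.4],-1],
    [[-1,0,0],[0,0,0.4],-1],
    [[-1,0,0],[0,0,0.4],-1],
    [[-1,0,0],[0,0,0.4],-1],
    [[-1,0,0],[0,0,0.4],-1],
    [[-1,0,0],[0,0,0.4],-1],
    [[-1,0,0],[0,0,0.4],-1],
    [[-1,0,0],[0,0,0.4],-1],
    [[-1,0,0],[0,0,0.4],-1],
    [[-1,0,0],[0,0,0.4],-1],
    [[-1,0,0],[0,0,0.4],-1],
    [[-1,0,0],[0,0,0.4],-1],
    [[-1,0,0],[0,0,0.4],-1],
    [[-1,0,0],[0,0,0.4],-1]
  ]
}}

```text
clock: 3.4
position: [0.5028, 0.2031, 0.2453]
tool_rot: [-3.142, 0.0, 1.572]
force: [-0.0, 0.5, 0.2]
grip_width: 0.085
finger_force: 0.0
```

>>> {"fn": "play_rows", "kwargs": {
  "plan": [
    [[-1,0,0],[0,0,0.11],-1],
    [[-1,0,0],[0,0,0.11],-1],
    [[-1,0,0],[0,0,0.11],-1],
    [[-1,0,0],[0,0,0.11],-1],
    [[-1,0,0],[0,0,0.11],-1],
    [[-1,0,0],[0,0,0.11],-1],
    [[-1,0,0],[0,0,0.11],-1],
    [[-1,0,0],[0,0,0.11],-1],
    [[-1,0,0],[0,0,0.11],-1],
    [[-1,0,0],[0,0,0.11],-1],
    [[-1,0,0.5],[0,0,0.11],-1],
    [[-1,0,0.5],[0,0,0.11],-1],
    [[-1,0,0.5],[0,0,0.11],-1],
    [[-1,0,0.5],[0,0,0.11],-1],
    [[-1,0,0.5],[0,0,0.11],-1],
    [[-1,0,0.5],[0,0,0.11],-1],
    [[-1,0,0.5],[0,0,0.11],-1],
    [[-1,0,0.5],[0,0,0.11],-1],
    [[-1,0,0.5],[0,0,0.11],-1],
    [[-0.5,0,0.5],[0,0,0.11],-1]
  ]
}}

```text
clock: 5.9
position: [0.4304, -0.277, 0.1199]
tool_rot: [3.141, 0.0, 1.243]
force: [0.3, 0.3, -1.1]
grip_width: 0.0854
finger_force: 0.0
```

Run:
```python
from h import *
s=bot.observe();print(s["clock"],s["qpos"].round(3),s["position"],s["tool_rot"],s["force"])
plan([((.43,-.2925,.06),(np.pi,0,1.233)),((.43,-.2925,.019),(np.pi,0,1.233))],-1,step=.025)
```

```text
5.9 [ 0.164  0.567  0.398  2.017 -0.363  0.625  0.475] [ 0.43036779 -0.27702126  0.11986109] [3.14142902e+00 3.82079329e-04 1.24326575e+00] [ 0.25004984  0.27204723 -1.0671672 ]
[[[-0.2,0.06,0.8],[0,0,0.02],-1],[[-0.19,0.06,0.8],[0,0,0.03],-1],[[-0.2,0.07,0.79],[0,0,0.02],-1],[[0,0,0.82],[0,0,0],-1],[[0,0,0.82],[0,0,0],-1]]
5 [ 0.4301 -0.2926  0.0191]
```

>>> {"fn": "play_rows", "kwargs": {
  "plan": [
    [[-0.2,0.06,0.8],[0,0,0.02],-1],
    [[-0.2,0.06,0.8],[0,0,0.03],-1],
    [[-0.2,0.06,0.8],[0,0,0.02],-1],
    [[0,0,0.8],[0,0,0],-1],
    [[0,0,0.8],[0,0,0],-1],
    [[0,0,0],[0,0,0],-1],
    [[0,0,0],[0,0,0],1],
    [[0,0,0],[0,0,0],1],
    [[0,0,0],[0,0,0],1],
    [[0,0,0],[0,0,0],1],
    [[0,0,0],[0,0,0],1],
    [[0,0,0],[0,0,0],1],
    [[0,0,0],[0,0,0],1],
    [[0,0,0],[0,0,0],1]
  ],
  "newtons": 100
}}

```text
clock: 7.65
position: [0.431, -0.2911, 0.021]
tool_rot: [3.141, -0.0, 1.235]
force: [-2.7, 2.2, 15.2]
grip_width: 0.0198
finger_force: 99.0
```

>>> {"fn": "play_rows", "kwargs": {
  "plan": [
    [[0,0,-0.5],[0,0,0],1],
    [[0,0,-1],[0,0,0],1],
    [[0,0,-1],[0,0,0],1],
    [[0,0,-1],[0,0,0],1],
    [[0,0,-1],[0,0,0],1],
    [[0,0,-1],[0,0,0],1],
    [[0,0,0],[0,0,0],1],
    [[0,0,0],[0,0,0],1]
  ]
}}

```text
clock: 8.65
position: [0.4305, -0.2907, 0.1576]
tool_rot: [-3.141, -0.0, 1.235]
force: [-0.3, 0.4, -1.8]
grip_width: 0.0199
finger_force: 97.9
```

Run:
```python
from h import *
s=bot.observe();print(s["clock"],s["position"],s["tool_rot"],s["force"],s["moment"],s["grip_width"])
f=grab_frame("top"); X=cloud(f); m=regions_of("blade","top")
for r in m[:2]:
    print(r["p"],r["box"])
p,R=pose(); L=R.inv().apply(X.reshape(-1,3)-p).reshape(X.shape)
# tool frame: blade along +x, z down
sel=(L[...,0]>.035)&(L[...,0]<.13)&(abs(L[...,1])<.02)&(abs(L[...,2])<.03)
P=L[sel]; print(len(P)); print(np.polyfit(P[:,0],P[:,1],1),np.polyfit(P[:,0],P[:,2],1),P[:,0].max())
for a in np.arange(.04,.13,.01):
    q=P[abs(P[:,0]-a)<.005]; 
    if len(q): print(round(a,3),len(q),np.median(q,0).round(4))
v,u=np.nonzero(sel); l,t,r,b=u.min()-60,v.min()-40,u.max()+60,v.max()+40
save(f,"held.png",(max(l,0),max(t,0),r,b),4)
```

```text
8.65 [ 0.43051985 -0.29071275  0.15762501] [-3.14138001e+00 -1.87377758e-04  1.23544134e+00] [-0.25299792  0.44116442 -1.83894505] [ 0.00842224  0.00343051 -0.01373234] 0.019889680167736526
0.66 [383.0, 240.2, 433.8, 265.0]
0.18 [160.6, 227.4, 186.5, 272.8]
345
[-0.00361406 -0.00161773] [0.00858296 0.0031553 ] 0.11620449914800884
0.04 41 [ 0.0405 -0.0017  0.0036]
0.05 41 [ 0.0499 -0.0018  0.004 ]
0.06 43 [ 0.0596 -0.0017  0.0038]
0.07 43 [ 0.0698 -0.0008  0.0037]
0.08 44 [ 0.08   -0.002   0.0034]
0.09 40 [ 0.0905 -0.0013  0.0043]
0.1 44 [ 0.1    -0.0021  0.0035]
0.11 42 [ 0.1098 -0.0022  0.0047]
0.12 7 [ 0.1155 -0.0014  0.0045]
```

View pics/held.png

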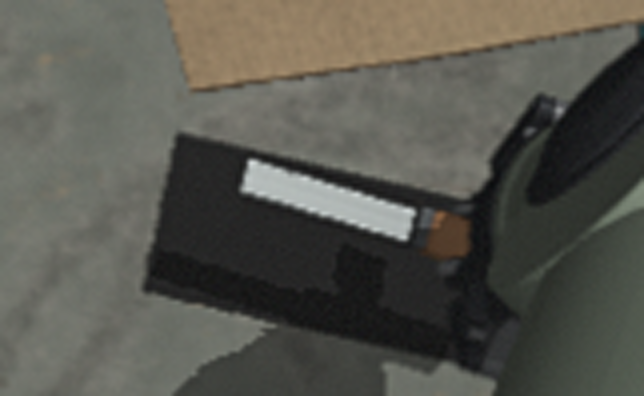

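```bash
cat >> h.py <<'E'
B=np.array([.6503,.1077,0]);BY=-.1745
TIP=np.array([.1165,-.0017,.005]) # blade tip centre in tool frame
RB=Ro.from_euler("z",BY)
def tcp_for(tipbox,pitch=0.,yaw=0.):
    """tip centre in box frame (m), pitch>0 = tip up; returns TCP, Rotation"""
    R=RB*Ro.from_euler("z",yaw)*Ro.from_euler("y",-pitch)*Ro.from_euler("x",np.pi)
    return B+RB.apply(tipbox)-R.apply(TIP),R
def tipbox():
    p,R=pose(); q=RB.inv()*R; return RB.inv().apply(p+R.apply(TIP)-B), np.arcsin(q.apply([1,0,0])[2]), np.arctan2(*q.apply([1,0,0])[1::-1])
E
python3 - <<'E'
from h import *
plan([((.43,-.27,.19),(np.pi,0,1.235)),tcp_for([-.11,0,.13])],1,step=.0235,rot=.14)
E
```

```text
[[[0.39,-0.14,-0.66],[0,0,0],1],[[0.39,-0.15,-0.65],[-0.01,0,0],1],[[0.87,-0.31,0.12],[0,0,0.52],1],[[0.84,-0.38,0.12],[0,0,0.52],1],[[0.81,-0.44,0.13],[0,0,0.53],1],[[0.78,-0.5,0.12],[0,0,0.52],1],[[0.73,-0.57,0.12],[0,0,0.52],1],[[0.68,-0.61,0.12],[0,0,0.52],1],[[0.64,-0.67,0.12],[0,0,0.52],1],[[0.58,-0.72,0.13],[0,0,0.53],1],[[0.52,-0.76,0.12],[0,0,0.52],1],[[0.46,-0.8,0.12],[0,0,0.52],1],[[0.4,-0.84,0.12],[0,0,0.52],1],[[0.33,-0.86,0.13],[0,0,0.53],1],[[0.26,-0.88,0.12],[0,0,0.52],1],[[0.19,-0.9,0.12],[0,0,0.52],1],[[0.12,-0.92,0.12],[0,0,0.52],1],[[0.05,-0.92,0.12],[0,0,0.52],1],[[-0.02,-0.92,0.13],[0,0,0.53],1],[[-0.1,-0.92,0.12],[0,0,0.52],1]]
20 [0.4268 0.1453 0.1349]
```

>>> {"fn": "play_rows", "kwargs": {
  "plan": [
    [[0.4,-0.15,-0.65],[0,0,0],1],
    [[0.4,-0.15,-0.65],[0,0,0],1],
    [[0.87,-0.31,0.12],[0,0,0.52],1],
    [[0.84,-0.38,0.12],[0,0,0.52],1],
    [[0.81,-0.44,0.13],[0,0,0.53],1],
    [[0.78,-0.5,0.12],[0,0,0.52],1],
    [[0.73,-0.57,0.12],[0,0,0.52],1],
    [[0.68,-0.61,0.12],[0,0,0.52],1],
    [[0.64,-0.67,0.12],[0,0,0.52],1],
    [[0.58,-0.72,0.13],[0,0,0.53],1],
    [[0.52,-0.76,0.12],[0,0,0.52],1],
    [[0.46,-0.8,0.12],[0,0,0.52],1],
    [[0.4,-0.84,0.12],[0,0,0.52],1],
    [[0.33,-0.86,0.13],[0,0,0.53],1],
    [[0.26,-0.88,0.12],[0,0,0.52],1],
    [[0.19,-0.9,0.12],[0,0,0.52],1],
    [[0.12,-0.92,0.12],[0,0,0.52],1],
    [[0.05,-0.92,0.12],[0,0,0.52],1],
    [[-0.02,-0.92,0.13],[0,0,0.53],1],
    [[-0.1,-0.92,0.12],[0,0,0.52],1]
  ]
}}

```text
clock: 11.25
position: [0.4267, 0.1475, 0.1361]
tool_rot: [-3.14, 0.0, -0.176]
force: [0.4, 0.9, -1.0]
grip_width: 0.02
finger_force: 97.8
```

>>> {"fn": "play_rows", "kwargs": {
  "plan": [
    [[0,0,0],[0,0,0],1],
    [[0,0,0],[0,0,0],1]
  ]
}}

```text
clock: 11.5
position: [0.4269, 0.1458, 0.1359]
tool_rot: [-3.141, -0.0, -0.173]
force: [-0.2, -0.1, 0.1]
grip_width: 0.02
finger_force: 97.9
```

Run:
```python
from h import *
s=bot.observe();print(s["clock"],s["qpos"].round(3),tipbox(),s["force"])
f=grab_frame("top"); X=cloud(f); p,R=pose(); L=R.inv().apply(X.reshape(-1,3)-p).reshape(X.shape)
sel=(L[...,0]>.035)&(L[...,0]<.13)&(abs(L[...,1])<.02)&(abs(L[...,2])<.03)
P=L[sel]
if len(P): print(len(P),np.polyfit(P[:,0],P[:,1],1),np.polyfit(P[:,0],P[:,2],1),P[:,0].max())
plan([tcp_for([-.068,0,.080])],1)
```

```text
11.5 [-1.064  0.584  0.827  2.169 -0.705  0.678 -1.487] (array([-0.11010797,  0.00052796,  0.13091565]), np.float64(0.00014354046407549778), np.float64(0.0011263285373347574)) [-0.19048037 -0.11693933  0.10629942]
174 [ 0.00469932 -0.0012997 ] [0.01986228 0.00235123] 0.11429131332883702
[[[0.56,0,0.68],[0,0,0],1],[[0.56,0.01,0.68],[0,0,0],1],[[0.56,0,0.67],[-0.01,0,0],1]]
3 [0.4683 0.138  0.0851]
```

>>> {"fn": "play_rows", "kwargs": {
  "plan": [
    [[0.56,0,0.68],[0,0,0],1],
    [[0.56,0,0.68],[0,0,0],1],
    [[0.56,0,0.68],[0,0,0],1],
    [[0,0,0.52],[0,0,0],1],
    [[0,0,0],[0,0,0],1],
    [[0,0,0.04],[0,0,0],1],
    [[0,0,0.04],[0,0,0],1]
  ]
}}

```text
clock: 12.42
position: [0.4684, 0.1386, 0.0698]
tool_rot: [-3.141, -0.0, -0.174]
force: [0.7, -0.0, -1.1]
grip_width: 0.0199
finger_force: 97.9
```

>>> {"fn": "play_rows", "kwargs": {
  "plan": [
    [[0,0,0.04],[0,0,0],1],
    [[0,0,0],[0,0,0],1]
  ]
}}

```text
clock: 12.68
position: [0.4684, 0.1384, 0.0684]
tool_rot: [-3.142, -0.0, -0.175]
force: [-0.4, 0.8, -1.2]
grip_width: 0.02
finger_force: 97.9
```

Run:
```python
from h import *
print(tipbox(),bot.observe()["force"],bot.observe()["moment"])
```

```text
(array([-0.06796819,  0.00039015,  0.06338006]), np.float64(5.781779292490797e-05), np.float64(-1.4938531414410848e-05)) [-0.36903607  0.83451484 -1.21944378] [-0.05963559  0.02025574 -0.03854681]
```

Step down further in small steps to feel the ledge.

>>> {"fn": "play_rows", "kwargs": {
  "plan": [
    [[0,0,0.04],[0,0,0],1],
    [[0,0,0],[0,0,0],1]
  ]
}}

```text
clock: 12.92
position: [0.4684, 0.1384, 0.0673]
tool_rot: [-3.142, -0.0, -0.175]
force: [-2.0, 0.1, 3.0]
grip_width: 0.0201
finger_force: 98.3
```

>>> {"fn": "play_rows", "kwargs": {
  "plan": [
    [[0,0,0.04],[0,0,0],1],
    [[0,0,0],[0,0,0],1]
  ]
}}

```text
clock: 13.18
position: [0.4685, 0.1384, 0.0664]
tool_rot: [-3.141, -0.0, -0.175]
force: [-3.8, 1.6, 6.4]
grip_width: 0.0197
finger_force: 98.9
```

Run:
```python
from h import *
print(tipbox(),bot.observe()["force"],bot.observe()["moment"])
```

```text
(array([-0.06790889,  0.00033595,  0.06139147]), np.float64(5.734135591950462e-05), np.float64(-0.00018643823597386142)) [-3.79084765  1.59314906  6.43899641] [ 0.04229617 -0.07302991  0.03757724]
```

>>> {"fn": "play_rows", "kwargs": {
  "plan": [
    [[0,0,-0.06],[0,0,0],1],
    [[0.1,0,0],[0,0,0],1],
    [[0.1,0,0],[0,0,0],1],
    [[0.1,0,0],[0,0,0],1],
    [[0.08,0,0],[0,0,0],1],
    [[0,0,0],[0,0,0],1]
  ]
}}

```text
clock: 13.92
position: [0.4782, 0.1365, 0.0678]
tool_rot: [3.142, -0.001, -0.175]
force: [1.1, -0.4, 1.7]
grip_width: 0.0201
finger_force: 98.2
```

>>> {"fn": "play_rows", "kwargs": {
  "plan": [
    [[0.08,0,0],[0,0,0],1],
    [[0,0,0],[0,0,0],1]
  ]
}}

```text
clock: 14.18
position: [0.4792, 0.1364, 0.0677]
tool_rot: [3.142, 0.001, -0.175]
force: [-5.1, 0.6, 3.7]
grip_width: 0.0201
finger_force: 98.4
```

Run:
```python
from h import *
s=bot.observe();print(tipbox(),RB.inv().apply(s["force"]),s["moment"])
```

```text
(array([-0.05697443,  0.00025089,  0.06251076]), np.float64(-0.001327065957155149), np.float64(-8.772308289939812e-05)) [-5.16761414 -0.3276631   3.71575316] [0.10783661 0.57799715 0.02507881]
```

>>> {"fn": "play_rows", "kwargs": {
  "plan": [
    [[0,-0.06,0],[0,0,0],1],
    [[0,-0.06,0],[0,0,0],1],
    [[0,-0.06,0],[0,0,0],1],
    [[0,-0.06,0],[0,0,0],1],
    [[0,0,0],[0,0,0],1]
  ]
}}

```text
clock: 14.8
position: [0.48, 0.1415, 0.0676]
tool_rot: [3.14, 0.001, -0.176]
force: [-6.5, -3.6, 3.6]
grip_width: 0.0199
finger_force: 98.6
```

Run:
```python
from h import *
s=bot.observe();print(tipbox(),RB.inv().apply(s["force"]),s["moment"])
```

```text
(array([-0.05712954,  0.00522527,  0.06242272]), np.float64(-0.0014897861738001341), np.float64(-0.001405528215978962)) [-5.72473152 -4.69949106  3.64886281] [-0.98639725  0.98252275 -0.54027347]
```

>>> {"fn": "play_rows", "kwargs": {
  "plan": [
    [[0,-0.06,0],[0,0,0],1],
    [[0,-0.06,0],[0,0,0],1],
    [[0,0,0],[0,0,0],1]
  ]
}}

```text
clock: 15.18
position: [0.4804, 0.1444, 0.0676]
tool_rot: [3.14, 0.002, -0.176]
force: [-7.0, -4.7, 5.0]
grip_width: 0.0201
finger_force: 98.6
```

Run:
```python
from h import *
s=bot.observe();print(tipbox(),RB.inv().apply(s["force"]),s["moment"])
```

```text
(array([-0.05718105,  0.00811382,  0.0623888 ]), np.float64(-0.0016104364406366316), np.float64(-0.0015764409962789575)) [-6.11662012 -5.8758626   4.97842158] [-1.03025134  1.00059172 -0.61078382]
```

>>> {"fn": "play_rows", "kwargs": {
  "plan": [
    [[-0.12,0,-0.02],[0,0,0],1],
    [[0,0.2,0],[0,0,0],1],
    [[0,0.2,0],[0,0,0],1],
    [[0.1,0.05,0],[0,0,0],1],
    [[0.02,0.06,0],[0,0,0],1],
    [[0,0.06,0],[0,0,0],1],
    [[0,0,0],[0,0,0],1]
  ]
}}

```text
clock: 16.05
position: [0.4791, 0.1309, 0.0684]
tool_rot: [3.141, -0.001, -0.175]
force: [0.3, -0.2, -0.5]
grip_width: 0.0199
finger_force: 98.0
```

Run:
```python
from h import *
s=bot.observe();print(tipbox(),RB.inv().apply(s["force"]),s["moment"])
```

```text
(array([-0.05610226, -0.00525988,  0.06343412]), np.float64(0.0006315194962280833), np.float64(-0.0006972205761358794)) [ 0.32330853 -0.13055422 -0.51641889] [-0.00969703  0.02686846  0.01088612]
```

>>> {"fn": "play_rows", "kwargs": {
  "plan": [
    [[0,0.06,0],[0,0,0],1],
    [[0,0.06,0],[0,0,0],1],
    [[0,0,0],[0,0,0],1]
  ]
}}

```text
clock: 16.42
position: [0.4784, 0.128, 0.0683]
tool_rot: [3.142, -0.0, -0.175]
force: [0.4, -0.4, -0.7]
grip_width: 0.0201
finger_force: 98.0
```

Run:
```python
from h import *
s=bot.observe();print(tipbox(),RB.inv().apply(s["force"]),s["moment"])
```

```text
(array([-0.05634366, -0.00823244,  0.06333282]), np.float64(9.368337526249884e-05), np.float64(-0.000597297649762695)) [ 0.49198772 -0.28441498 -0.67733228] [-0.03824171 -0.01595122  0.07385036]
```

>>> {"fn": "play_rows", "kwargs": {
  "plan": [
    [[0.12,0,0],[0,0,0],1],
    [[0.12,0,0],[0,0,0],1],
    [[0,0,0],[0,0,0],1]
  ]
}}

```text
clock: 16.8
position: [0.4846, 0.1271, 0.0683]
tool_rot: [3.142, -0.0, -0.175]
force: [0.4, -0.2, -0.3]
grip_width: 0.0201
finger_force: 98.0
```

Run:
```python
from h import *
s=bot.observe();print(tipbox(),RB.inv().apply(s["force"]),s["moment"])
```

```text
(array([-0.05007611, -0.00802965,  0.06333525]), np.float64(0.0003245678704819621), np.float64(-0.0004171865328902735)) [ 0.44925257 -0.0873422  -0.27592832] [-0.01059328 -0.06236523 -0.00351613]
```

>>> {"fn": "play_rows", "kwargs": {
  "plan": [
    [[0.15,0,0],[0,0,0],1],
    [[0.15,0,0],[0,0,0],1],
    [[0.15,0,0],[0,0,0],1],
    [[0.1,0,0],[0,0,0],1],
    [[0,0,0],[0,0,0],1]
  ]
}}

```text
clock: 17.42
position: [0.498, 0.1247, 0.0683]
tool_rot: [3.142, -0.0, -0.175]
force: [-0.1, 0.3, -1.3]
grip_width: 0.02
finger_force: 98.0
```

Run:
```python
from h import *
s=bot.observe();t=tipbox();print(t,RB.inv().apply(s["force"]),s["moment"])
tb=t[0].copy()
# lever: fulcrum (-.078,.062); tip rises, then lift
w=[]
for a,dz in ((.08,.0035),(.16,.007),(.22,.0125),(.26,.018),(.30,.024)):
    w.append(tcp_for([tb[0]-.0005*0,tb[1],tb[2]+dz],a))
plan(w,1,step=.004,rot=.05)
```

```text
(array([-0.03644852, -0.00806443,  0.06331193]), np.float64(0.0002084948969200973), np.float64(-0.0003503015244873182)) [-0.15956026  0.24068437 -1.25309393] [-0.02946457 -0.11754382  0.0090602 ]
[[[0,0,0.12],[0,0.27,0],1],[[-0.01,0,0.11],[0,0.26,0],1],[[0.01,0,0.12],[0,0.27,0],1],[[0,0,0.12],[0,0.27,0],1],[[0.02,0,0.03],[0,0.2,0],1],[[0.01,0,0.03],[0,0.2,0],1],[[0.04,0,-0.03],[0,0.26,0],1],[[0.06,0,-0.04],[0,0.27,0],1]]
8 [0.5016 0.124  0.0575]
```

>>> {"fn": "play_rows", "kwargs": {
  "plan": [
    [[0,0,0.12],[0,0.27,0],1],
    [[0,0,0.12],[0,0.27,0],1],
    [[0,0,0.12],[0,0.27,0],1],
    [[0,0,0.12],[0,0.27,0],1],
    [[0,0,0],[0,0,0],1]
  ]
}}

```text
clock: 18.05
position: [0.4978, 0.1248, 0.0562]
tool_rot: [-3.141, -0.161, -0.175]
force: [-3.1, -0.4, -2.2]
grip_width: 0.0196
finger_force: 97.9
```

Run:
```python
from h import *
s=bot.observe();t=tipbox();print(t,RB.inv().apply(s["force"]),s["moment"])
```

```text
(array([-0.03734072, -0.00798936,  0.06993374]), np.float64(0.16082191244616473), np.float64(-0.00010068020529509236)) [-2.98913451 -0.88253163 -2.2006865 ] [-0.01953847  1.02432393 -0.11649939]
```

>>> {"fn": "play_rows", "kwargs": {
  "plan": [
    [[0.02,0,0.03],[0,0.2,0],1],
    [[0.02,0,0.03],[0,0.2,0],1],
    [[0.04,0,-0.04],[0,0.27,0],1],
    [[0.06,0,-0.04],[0,0.27,0],1],
    [[0.06,0,-0.12],[0,0.1,0],1],
    [[0.06,0,-0.12],[0,0.1,0],1],
    [[0.06,0,-0.12],[0,0,0],1],
    [[0.06,0,-0.12],[0,0,0],1],
    [[0,0,0],[0,0,0],1]
  ]
}}

```text
clock: 19.18
position: [0.5083, 0.1264, 0.0785]
tool_rot: [3.135, -0.321, -0.176]
force: [0.9, 0.3, -4.2]
grip_width: 0.0202
finger_force: 98.5
```

```bash
cat >> h.py <<'E'
def cover_angle(f=None,dbg=0):
    f=f or grab_frame("side"); X=cloud(f); Q=RB.inv().apply(X.reshape(-1,3)-B)
    a=(abs(Q[:,1])<.05)&(Q[:,2]>.072); d=Q[:,[0,2]]-[.0635,.0705]; r=np.hypot(*d.T); a&=(r>.03)&(r<.124)
    th=np.arctan2(d[a,1],-d[a,0]); return a.sum(),np.percentile(th,[10,50,90]).round(3)
def report():
    s=bot.observe();t=tipbox();print(s["clock"],"tip",t[0].round(4),"pitch",t[1].round(3),"yaw",t[2].round(3),"F",RB.inv().apply(s["force"]).round(1),"q7",s["qpos"].round(2))
E
python3 - <<'E'
from h import *
report(); print(cover_angle()); f=grab_frame("top"); print(cover_angle(f)); save(f,"pry.png",(150,100,320,260),4)
f=grab_frame("side"); save(f,"prys.png",(200,120,380,290),4)
E
```

```text
19.175 tip [-0.0309 -0.0048  0.1105] pitch 0.321 yaw -0.001 F [ 0.8  0.4 -4.2] q7 [-0.94  0.68  0.63  2.24 -1.24  0.19 -1.01]
(np.int64(1386), array([0.427, 0.462, 0.524]))
(np.int64(1897), array([0.417, 0.452, 0.509]))
```

View pics/pry.png

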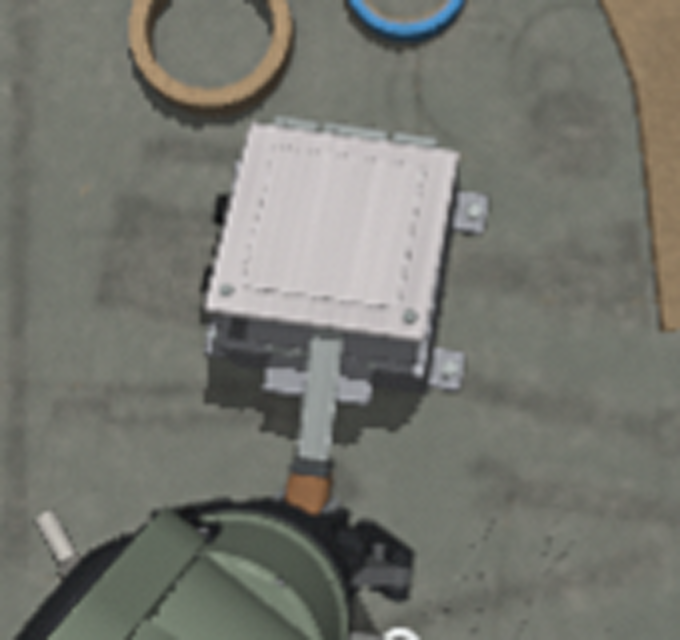

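Run:
```python
from h import *
y=-.0055
w=[]
for th in np.arange(.5,1.78,.09):
    r=.101; t=np.array([.0635-r*np.cos(th)-.004*np.sin(th), y, .0705+r*np.sin(th)-.004*np.cos(th)])
    w.append(tcp_for(t,max(0,.3-(th-.5)*.75)))
plan(w,1,step=.014,rot=.08)
```

```text
[[[0.22,0.04,-0.24],[0.05,-0.14,-0.01],1],[[0.14,0,-0.28],[0,-0.22,0],1],[[0.14,0,-0.29],[0,-0.23,0],1],[[0.15,0,-0.28],[0,-0.22,0],1],[[0.13,0,-0.29],[0,-0.23,0],1],[[0.15,0,-0.27],[0,-0.22,0],1],[[0.14,0,-0.28],[0,-0.23,0],1],[[0.15,0,-0.28],[0,-0.22,0],1],[[0.14,0,-0.28],[0,-0.23,0],1],[[0.29,0,-0.36],[0,-0.2,0],1],[[0.3,0,-0.21],[0,0,0],1],[[0.32,0,-0.19],[0,0,0],1],[[0.33,0,-0.15],[0,0,0],1],[[0.34,0,-0.12],[0,0,0],1],[[0.35,0,-0.1],[0,0,0],1],[[0.36,0,-0.06],[0,0,0],1],[[0.36,0,-0.02],[0,0,0],1],[[0.37,0,0],[0,0,0],1],[[0.36,0,0.04],[0,0,0],1]]
19 [0.6118 0.1072 0.1755]
```

>>> {"fn": "play_rows", "kwargs": {
  "plan": [
    [[0.2,0.04,-0.24],[0,-0.14,0],1],
    [[0.14,0,-0.28],[0,-0.22,0],1],
    [[0.14,0,-0.28],[0,-0.22,0],1],
    [[0.14,0,-0.28],[0,-0.22,0],1],
    [[0.14,0,-0.28],[0,-0.22,0],1],
    [[0.14,0,-0.28],[0,-0.22,0],1],
    [[0.14,0,-0.28],[0,-0.22,0],1],
    [[0.14,0,-0.28],[0,-0.22,0],1],
    [[0.14,0,-0.28],[0,-0.22,0],1],
    [[0.3,0,-0.36],[0,-0.2,0],1]
  ]
}}

```text
clock: 20.58
position: [0.5341, 0.1213, 0.1546]
tool_rot: [3.135, -0.003, -0.177]
force: [-5.1, 1.3, -2.5]
grip_width: 0.0201
finger_force: 98.9
```

Run:
```python
from h import *
report(); print(cover_angle())
y=-.0055
w=[]
for th in np.arange(1.2,1.79,.08):
    r=.101; t=np.array([.0635-r*np.cos(th)-.004*np.sin(th), y, .0705+r*np.sin(th)-.004*np.cos(th)])
    w.append(tcp_for(t,0))
plan(w,1,step=.014,rot=.08)
```

```text
20.575 tip [-0.0003 -0.0055  0.1499] pitch 0.003 yaw -0.003 F [-5.2  0.4 -2.5] q7 [-0.98  0.77  0.99  1.92 -0.81  0.92 -1.32]
(np.int64(1804), array([0.913, 0.952, 1.022]))
[[[0.44,0.01,-0.25],[0.02,-0.01,-0.01],1],[[0.43,0,-0.24],[0.02,-0.01,-0.01],1],[[0.3,0,-0.12],[0,0,0],1],[[0.31,0,-0.09],[0,0,0],1],[[0.32,0,-0.07],[0,0,0],1],[[0.32,0,-0.04],[0,0,0],1],[[0.32,0,-0.02],[0,0,0],1],[[0.33,0,0.01],[0,0,0],1],[[0.32,0,0.04],[0,0,0],1]]
9 [0.6117 0.1073 0.1754]
```

>>> {"fn": "play_rows", "kwargs": {
  "plan": [
    [[0.44,0,-0.25],[0,0,0],1],
    [[0.43,0,-0.24],[0,0,0],1],
    [[0.3,0,-0.12],[0,0,0],1],
    [[0.3,0,-0.1],[0,0,0],1],
    [[0.3,0,-0.07],[0,0,0],1],
    [[0.32,0,-0.04],[0,0,0],1],
    [[0.32,0,-0.02],[0,0,0],1],
    [[0.32,0,0],[0,0,0],1],
    [[0.32,0,0.04],[0,0,0],1],
    [[0,0,0],[0,0,0],1],
    [[0,0,0],[0,0,0],1]
  ]
}}

```text
clock: 22.0
position: [0.6099, 0.1078, 0.1752]
tool_rot: [3.135, -0.006, -0.177]
force: [-0.1, -0.1, -0.9]
grip_width: 0.0203
finger_force: 99.2
```

Run:
```python
from h import *
report(); print(cover_angle(),cover_angle(grab_frame("top")))
```

```text
22.0 tip [ 0.0767 -0.0055  0.1709] pitch 0.006 yaw -0.003 F [-0.1 -0.1 -0.9] q7 [-0.86  0.83  0.99  1.72 -0.79  1.04 -1.35]
(np.int64(1664), array([1.728, 1.766, 1.824])) (np.int64(82), array([1.674, 1.691, 1.706]))
```

Run:
```python
from h import *
p,R=plan([tcp_for([-.03,-.0055,.175])],1,step=.0245)
plan([((.5,.03,.21),(np.pi,0,.4)),((.44,-.15,.21),(np.pi,0,.9)),((.4305,-.2907,.13),(np.pi,0,1.235))],1,p,R,step=.0245,rot=.14)
```

```text
[[[-0.85,0.01,-0.04],[0.01,-0.01,0],1],[[-0.85,0,-0.04],[0.01,-0.01,-0.01],1],[[-0.86,0.01,-0.04],[0.01,0,0],1],[[-0.85,0,-0.05],[0.01,-0.01,0],1],[[-0.85,0,-0.03],[0.01,-0.01,-0.01],1]]
5 [0.5048 0.1262 0.1799]
[[[0.1,0.76,-0.24],[0,0,-0.77],1],[[0,0.77,-0.24],[0,0,-0.76],1],[[-0.08,0.77,-0.24],[0,0,-0.77],1],[[-0.17,0.75,-0.25],[0,0,-0.76],1],[[-0.25,0.73,-0.24],[0,0,-0.77],1],[[-0.63,0.71,0],[0,0,-0.42],1],[[-0.67,0.67,0],[0,0,-0.41],1],[[-0.71,0.63,0],[0,0,-0.42],1],[[-0.75,0.58,0],[0,0,-0.41],1],[[-0.78,0.54,0],[0,0,-0.42],1],[[-0.82,0.48,0],[0,0,-0.42],1],[[-0.84,0.43,0],[0,0,-0.41],1],[[-0.87,0.38,0],[0,0,-0.42],1],[[-0.66,0.46,0.46],[0,0,-0.32],1],[[-0.69,0.42,0.45],[0,0,-0.32],1],[[-0.7,0.4,0.46],[0,0,-0.32],1],[[-0.73,0.35,0.46],[0,0,-0.32],1],[[-0.74,0.33,0.45],[0,0,-0.31],1],[[-0.75,0.28,0.46],[0,0,-0.32],1],[[-0.77,0.26,0.45],[0,0,-0.32],1]]
20 [ 0.4306 -0.2908  0.1301]
```

>>> {"fn": "play_rows", "kwargs": {
  "plan": [
    [[-0.85,0,-0.04],[0.01,0,0],1],
    [[-0.85,0,-0.04],[0.01,0,0],1],
    [[-0.85,0,-0.04],[0.01,0,0],1],
    [[-0.85,0,-0.04],[0.01,0,0],1],
    [[-0.85,0,-0.04],[0.01,0,0],1]
  ]
}}

```text
clock: 22.72
position: [0.5044, 0.1269, 0.1798]
tool_rot: [-3.141, -0.006, -0.177]
force: [-0.0, -1.1, -2.0]
grip_width: 0.02
finger_force: 99.2
```

>>> {"fn": "play_rows", "kwargs": {
  "plan": [
    [[0.1,0.76,-0.24],[0,0,-0.77],1],
    [[0,0.77,-0.24],[0,0,-0.76],1],
    [[-0.08,0.77,-0.24],[0,0,-0.77],1],
    [[-0.17,0.75,-0.25],[0,0,-0.76],1],
    [[-0.25,0.73,-0.24],[0,0,-0.77],1],
    [[-0.63,0.71,0],[0,0,-0.42],1],
    [[-0.67,0.67,0],[0,0,-0.41],1],
    [[-0.71,0.63,0],[0,0,-0.42],1],
    [[-0.75,0.58,0],[0,0,-0.41],1],
    [[-0.78,0.54,0],[0,0,-0.42],1],
    [[-0.82,0.48,0],[0,0,-0.42],1],
    [[-0.84,0.43,0],[0,0,-0.41],1],
    [[-0.87,0.38,0],[0,0,-0.42],1],
    [[-0.66,0.46,0.46],[0,0,-0.32],1],
    [[-0.69,0.42,0.45],[0,0,-0.32],1],
    [[-0.7,0.4,0.46],[0,0,-0.32],1],
    [[-0.73,0.35,0.46],[0,0,-0.32],1],
    [[-0.74,0.33,0.45],[0,0,-0.31],1],
    [[-0.75,0.28,0.46],[0,0,-0.32],1],
    [[-0.77,0.26,0.45],[0,0,-0.32],1]
  ]
}}

```text
clock: 25.22
position: [0.4299, -0.2907, 0.1296]
tool_rot: [3.136, -0.002, 1.233]
force: [0.1, -0.3, -0.2]
grip_width: 0.0197
finger_force: 99.0
```

>>> {"fn": "play_rows", "kwargs": {
  "plan": [
    [[0,0,0],[0,0,0],1],
    [[0,0,0],[0,0,0],1]
  ]
}}

```text
clock: 25.48
position: [0.43, -0.2897, 0.13]
tool_rot: [3.136, -0.002, 1.231]
force: [0.3, 0.4, -1.2]
grip_width: 0.0201
finger_force: 99.0
```

Run:
```python
from h import *
s=bot.observe();print(s["clock"],s["position"],s["tool_rot"],s["force"])
f=grab_frame("top"); X=cloud(f); p,R=pose(); L=R.inv().apply(X.reshape(-1,3)-p).reshape(X.shape)
sel=(L[...,0]>.035)&(L[...,0]<.13)&(abs(L[...,1])<.025)&(abs(L[...,2])<.05)
P=L[sel]; print(len(P),np.polyfit(P[:,0],P[:,1],1),np.polyfit(P[:,0],P[:,2],1),P[:,0].max())
plan([((.4305,-.2907,.03),(np.pi,0,1.235))],1,step=.0245)
print(cover_angle(f))
```

```text
25.475 [ 0.42999264 -0.28973501  0.13003598] [ 3.13615239e+00 -1.74392763e-03  1.23096534e+00] [ 0.29101013  0.3576046  -1.17555625]
327 [-0.00487515 -0.00173658] [-0.00101184  0.00439738] 0.11646953576492831
[[[-0.01,0,0.8],[0.01,0,0],1],[[-0.01,0,0.8],[0,0,-0.01],1],[[-0.01,0.01,0.8],[0.01,-0.01,0],1],[[-0.01,0,0.8],[0.01,0,-0.01],1],[[-0.01,0,0.8],[0.01,0,0],1]]
5 [ 0.4304 -0.2908  0.0301]
(np.int64(1014), array([1.65 , 1.683, 1.704]))
```

>>> {"fn": "play_rows", "kwargs": {
  "plan": [
    [[0,0,0.8],[0.01,0,0],1],
    [[0,0,0.8],[0.01,0,0],1],
    [[0,0,0.8],[0.01,0,0],1],
    [[0,0,0.8],[0.01,0,0],1],
    [[0,0,0.8],[0,0,0],1],
    [[0,0,0.17],[0,0,0],1],
    [[0,0,0.16],[0,0,0],1],
    [[0,0,0],[0,0,0],1]
  ]
}}

```text
clock: 26.52
position: [0.4305, -0.29, 0.022]
tool_rot: [-3.142, -0.001, 1.232]
force: [-0.5, -0.1, -0.6]
grip_width: 0.0201
finger_force: 99.0
```

>>> {"fn": "play_rows", "kwargs": {
  "plan": [
    [[0,0,0.04],[0,0,0],1],
    [[0,0,0],[0,0,0],1],
    [[0,0,0],[0,0,0],0],
    [[0,0,0],[0,0,0],-1],
    [[0,0,0],[0,0,0],-1],
    [[0,0,0],[0,0,0],-1],
    [[0,0,0],[0,0,0],-1],
    [[0,0,0],[0,0,0],-1],
    [[0,0,-0.5],[0,0,0],-1],
    [[0,0,-1],[0,0,0],-1],
    [[0,0,-1],[0,0,0],-1],
    [[0,0,-1],[0,0,0],-1],
    [[0,0,-1],[0,0,0],-1],
    [[-1,0,-1],[0,0,0],-1],
    [[-1,0,-1],[0,0,0],-1],
    [[0,0,0],[0,0,0],-1],
    [[0,0,0],[0,0,0],-1]
  ]
}}

```text
clock: 28.65
position: [0.4137, -0.3368, 0.183]
tool_rot: [-3.141, -0.002, 1.232]
force: [0.2, 0.5, -1.1]
grip_width: 0.0857
finger_force: 0.0
```

Run:
```python
from h import *
f=grab_frame("top"); X=cloud(f); save(f,"end.png",s=1.4)
for n in ["blade","mat","ring_gear","spanner","gauge","cover"]:
    r=regions_of(n,"top")
    if r:
        r=r[0];P=X[r["mask"]]; P=P[~np.isnan(P[:,0])]; print(n,round(r["p"],2),np.median(P,0).round(3),cv2.minAreaRect((P[:,:2]*1000).astype(np.float32)))
print(cover_angle(),bot.observe()["clock"],bot.observe()["force"],bot.observe()["grip_width"])
```

```text
blade 0.95 [ 0.436 -0.268  0.023] ((439.4508056640625, -264.1556396484375), (176.46034240722656, 25.438148498535156), 69.95042419433594)
mat 0.8 [ 0.429 -0.251  0.003] ((431.0931091308594, -256.29730224609375), (202.13986206054688, 93.44036865234375), 74.82615661621094)
ring_gear 0.62 [0.388 0.257 0.012] ((388.83447265625, 257.0003662109375), (53.23873519897461, 51.98666763305664), 89.28341674804688)
spanner 0.72 [0.45  0.154 0.006] ((452.1504821777344, 146.0740509033203), (132.90701293945312, 22.421344757080078), 85.18476867675781)
gauge 0.8 [0.471 0.25  0.012] ((472.32586669921875, 251.710205078125), (106.46278381347656, 14.06696605682373), 28.29891014099121)
cover 0.73 [0.72  0.096 0.141] ((752.5882568359375, 104.67745971679688), (141.162353515625, 82.4665298461914), 80.62479400634766)
(np.int64(1576), array([1.737, 1.766, 1.822])) 29.05 [ 0.17173571  0.45900501 -0.63763614] 0.08528175688248278
```

View pics/end.png

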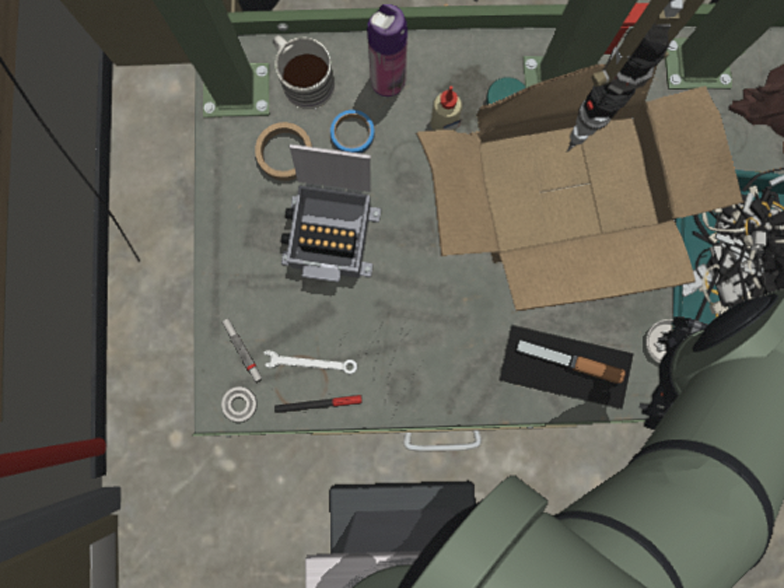

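The picture shows the cover standing open at (330,168). The blade lies flat along the mat at (570,362), the bystanders have not moved, and the gripper is clear.

```bash
python3 -c "
from workcell import bot
print(bot.job_done())"
```

```text
the job is handed in; nothing more can be done
None
```

The job is handed in, with no verdict returned: I levered the cover ajar with the blade, swung it back to about 1.7 rad (not checked against the stop), laid the blade flat along the middle of its mat, and left the ring, spanner and gauge where they were.

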